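# Check a slide case into the reader lane

## Robot

A 7-joint arm with a two-finger parallel gripper is mounted at the origin on the work surface; the furniture and walls round the work are solid. World frame = base frame: x ahead of the robot, y to its left, z up, the work surface at z = 0. Lengths are in m, angles in rad, forces in N, time in s.
With the tool pointing down it reaches from about 0.4 to 0.925 m from the base axis. Payload 5.6 kg.
Tool frame: the origin (TCP) lies at the very end of the fingers, on their centre line; the grasp point (between the pads) lies 19 mm behind it (grip_point_offset is the distance from the TCP to the grasp point, in m); z points along the fingers, y is the line along which they close (so a half turn about z gives the same grasp; the last joint's range is limited). The gripper opens to 85 mm and grips with 20 to 120 N. Pads are 22 mm wide; open, the fingers measure 114 mm over their backs; the gripper's body (76 mm by 85 mm) begins 54 mm behind the grasp point. The pads swing forward as they close: fully open they stand 13 mm farther back than shut.
Start: joints at [1.133, 0.468, -0.012, 1.603, 0.006, 1.071, -0.056], TCP at [0.25, -0.6, 0.231] pointing down, gripper open.
Joint ranges: [-2.53, 2.53], [-0.31, 2.02], [-1.57, 1.55], [0.28, 2.44], [-1.29, 4.43], [0.15, 1.84], [-2.92, 2.92]. Speed limits (rad/s): [2.57, 2.57, 3.14, 3.14, 3.14, 3.14, 3.14].

## Interface

Orientations are given as a rotation vector (axis times angle).
In Python, from plant import * gives the robot as it stands.
- The arm moves only by the tool move_arm, never from a script. Its argument "deltas" is a list of rows, each a list of 7 numbers: the turn, a rotation vector about the tool's x, y, z in rad, then the shift along the tool's x, y, z in mm, then the gripper's target within -1 to 1 (shut at 1, half-way at 0, fully open at -1). In form: [[ax, ay, az, dx, dy, dz, gripper], ...]. A call has exactly 8 rows; each row is the pose to reach, as a shift and turn from the pose commanded when the call began, along the tool's axes at that moment; what a row does not reach only later rows make up. A row lasts 1/8 s, in which the tool goes at most 62.5 mm and 10.7 degrees, less where a joint would pass 70% of its speed; a pose out of reach is approached as far as the arm can. A call with a gripper value outside its range is refused whole. The fingers move at their own pace and stop on an object; the grip force is fixed at half the most. Time passes only in rows, so rows that repeat a pose let the fingers close, or fill a call up. It gives the time, the measured TCP pose, the force, the opening and the grip force at its end, in the units of the state.
- read_state(): the state, without advancing time (a new reading comes with each control period).
- read_camera(name): name is "side" or "top"; returns a dict with "frame" (384x512x3 uint8, blue, green, red), "range_z" (384x512 float32, m along the optical axis (not along the pixel's ray), 0 where there is no reading), "intrinsics" (3x3 intrinsics, pixels), "R" (3x3) and "t" (3): a world point X has camera coordinates R X + t. Camera axes: x right, y down, z forward; pixel columns grow to the right and rows downward; lengths in m; the calibration is good to about 2 mm. A picture is of the moment at which its call begins.
- job_done(): hands the job in; it is judged then, once.
The state is a dict: "time_s": time; "joint_pos": joint angles; "qd": joint speeds; "tau": joint torques, N m; "tcp_pos": TCP position; "tcp_rot": TCP orientation; "ft_force": force on the tool from outside, world axes, zero at the start; "ft_torque": the same for the moment, N m; "gripper_width": opening from 0.0 (shut) to 1.0 (fully open); "grip_force": force on a finger pad.
Only numpy, scipy, OpenCV 4.12 (cv2) and the standard library are available. Lean on these libraries where they do the work, as an engineer would, in place of code of your own. Each camera call takes 0.05 s, during which the arm holds its last target. There are 200 camera calls.

## Task

Check the blue slide case in: with your fingertips push it along the lane's deck, between the two guide rails and over the sprung catch, until it rests against the buffers of the reader head and the catch has come up behind it; then press the read key on top of the reader head. The rails are set to gauge but not clamped, so neither the case nor you may touch them. Slide the case flat on the deck all the way, never lift it, leave the other things on the bench alone, and finish clear of everything.

Things in the scene. Friction and masses are not known exactly. Their poses are not given: they have to be found in the camera images.
- lane: Fixed bench-top loading lane: grey metal deck 176 mm wide (own x), 540 mm long (own y, -275 to +265), level top 22 mm above the bench. Origin on the bench under the middle of the width; own +y, about world +y (robot's left), is the push direction; z up. Open apron from y = -275 to -75, then two steel guide rails to y = +202, then the white reader head.
- lane_stop (a point): Point on the deck's top at lane x = 0, y = +200, below the faces of the reader head's two rubber buffers (20 mm across, at lane x = -28 and +28, centred 14 mm above the deck), where the case stops. Axes as the lane's. The head behind is 116 mm wide, lane y = 206 to 266, top 96 mm above the bench.
- rail_near (a joint): Guide rail on the lane's -x side (towards the robot), 6 mm thick, top 16 mm above the deck, thumb screws outside it 13 mm; its first 32 mm (lane y = -75 to -43) flare outward at 24 degrees. Gauge setting in m, 0 to 0.005: inner face at lane x = -(0.057 + value). Not clamped: about 3 N shifts it. Must not be touched.
- rail_far (a joint): The same guide rail mirrored, on the lane's +x side (away from the robot): inner face at lane x = +(0.057 + value), value 0 to 0.005 m. Not clamped: about 3 N shifts it. Must not be touched.
- slide_case: Loose blue closed case of slides, 99 mm wide (own x), 160 long (own y), 34 high, 0.3 to 0.65 kg. Origin at the centre of its underside, z up; leading end y = +80, rear face y = -80. Side walls at own x = -46 and +50; a tongue stands out to x = -49. Starts askew on the apron. Home: origin at lane y = +120. Slides with plain friction (a few N), stays where left.
- catch (a joint): Sprung anti-return catch, a steel ramp 24 mm wide in the middle of the deck, hinged at lane y = -5, rising to 7 mm above the deck at its tip at lane y = +35. Value in rad: 0 up, about 0.17 pressed flush by a case lying over it (about 1 N at the tip). It springs up once the case's rear has passed its tip; a case on the buffers is 5 mm past it.
- read_key (a joint): Round white push key, 26 mm across, in a black collar on top of the reader head, centre at lane x = -22, y = +236. Value: how far it is pressed in m, 0 to 0.005, straight down; sprung, full stroke takes about 4 N.
- read_key_top (a point): Centre of the read key's top face; it sinks 5 mm with the key.
- vial_a: Bystander: screw-cap vial with a black cap, 27 mm across, 58 mm high, on the bench beside or beyond the reader head; origin under its centre.
- vial_b: Bystander: screw-cap vial with a white cap, 27 mm across, 58 mm high, on the bench beside or beyond the reader head; origin under its centre.
- dropper: Bystander: small brown dropper bottle, 33 mm across, 102 mm high, on the bench beside or beyond the reader head; origin under its centre.

How it is judged:
On the way, in this order (a step that is already met when the one before it is completed fails the run):
1. the case lies over the catch and presses it down (value of joint catch above 0.1 rad), for 0.1 s.
2. the case is home and the catch is up behind it (value of joint catch below 0.03 rad and y of slide_case in the frame of lane above 0.117 m), for 0.1 s.
3. the read key is pressed (value of joint read_key above 0.003 m), for 0.05 s.
At the end, for the whole second after the job is handed in: The case lies flat and still in the lane between the reader head's buffers and the raised catch: within 3 mm of the buffers, catch within 0.03 rad of fully up; after that was reached the read key was pressed at least 3 mm (all of step 2 and angle between the y axis of slide_case and the y axis of lane, either way round below 0.15 rad and z of slide_case in the frame of lane below 0.026 m and linear speed of slide_case below 0.01 m/s); the robot touches nothing.
It fails at once if the near rail is touched (over 0.3 N) (contact force between rail_near and anything else above 0.3 N).
It fails at once if the far rail is touched (over 0.3 N) (contact force between rail_far and anything else above 0.3 N).
It fails at once if the case is lifted off the deck (over 10 mm) (z of slide_case in the frame of lane above 0.032 m).
It fails at once if the case is tipped (over 0.12 rad) (angle between slide_case's own z axis and vertical above 0.12 rad).
It fails at once if a vial or the dropper bottle is moved by more than 15 mm (distance of any of vial_a, vial_b, dropper from where it was at the start of the episode above 0.015 m).
It also fails if it takes over 72 s, if anything falls off the work surface, if the arm or the gripper's body presses on something with over 40 N, if the wrist force passes 120 N, or if a joint passes its speed limit or range.

## Working session

There is one attempt and no reset: what is moved stays moved. The work goes in short steps, Python scripts to look and compute and a tool call to move; the robot and the scene stay as the last step left them, time stands still between calls to the robot, and variables do not carry over. Pictures are saved under pics/ and viewed, at most 10 in all, crops included, and the job is handed in when it is done.

Besides the shell and the picture viewer there is one more tool, called by a JSON object that holds its "name" and its "arguments". move_arm: Moves the arm, as the interface text tells. Its arguments: {"type":"object","properties":{"deltas":{"type":"array"}},"required":["deltas"]}

```bash
mkdir -p pics; ls; cat > h.py <<'E'
from plant import *
import numpy as np, cv2
def pts(c):
    K=c["intrinsics"];d=c["range_z"];v,u=np.mgrid[:384,:512]
    P=np.stack([(u-K[0,2])/K[0,0]*d,(v-K[1,2])/K[1,1]*d,d],-1)
    return (P-c["t"])@c["R"]
def ray(c,u,v,z):
    K=c["intrinsics"];r=np.array([(u-K[0,2])/K[0,0],(v-K[1,2])/K[1,1],1])@c["R"];o=-c["R"].T@c["t"]
    return o+r*(z-o[2])/r[2]
E
python3 - <<'E'
from h import *
s=read_state();print(s)
for n in("side","top"):
    c=read_camera(n);cv2.imwrite(f"pics/{n}0.png",c["frame"]);print(n,c["intrinsics"],-c["R"].T@c["t"],c["R"])
E
```

```text
pics
{'time_s': 0.0, 'joint_pos': array([ 1.13298238,  0.46842921, -0.01158609,  1.60365905,  0.00600788,
        1.07136769, -0.05628699]), 'qd': array([ 0.00116067,  0.0025853 , -0.00058006,  0.0003272 , -0.00053658,
       -0.0012186 , -0.00071421]), 'tau': array([-1.73323378e-04, -5.32381082e+01,  2.14125059e-02, -2.51295573e+01,
        1.14102420e-02,  7.85471901e-03, -2.68743811e-06]), 'tcp_pos': array([ 0.24971924, -0.59949962,  0.23028988]), 'tcp_rot': array([-3.07887046e+00, -6.15711486e-01,  7.78108076e-04]), 'ft_force': array([-0.47877251,  0.34638813, -0.1279631 ]), 'ft_torque': array([-0.00861591, -0.02335822,  0.04321195]), 'grip_force': 0.0, 'gripper_width': 0.9964748992014325}
side [[453.15824323   0.         252.28673033]
 [  0.         453.15824323 193.38876486]
 [  0.           0.           1.        ]] [ 0.53918603 -0.50695057  0.79664585] [[ 0.98917164  0.1461802  -0.0130697 ]
 [ 0.10282725 -0.75383418 -0.64896886]
 [-0.10471878  0.64059767 -0.7607027 ]]
top [[489.28885259   0.         247.80102198]
 [  0.         489.28885259 190.34138357]
 [  0.           0.           1.        ]] [0.20269304 0.07169544 1.21728395] [[ 0.08256354 -0.99657945  0.00355789]
 [-0.97163723 -0.08128995 -0.22206539]
 [ 0.22159502  0.01487753 -0.97502528]]
```

View pics/side0.png

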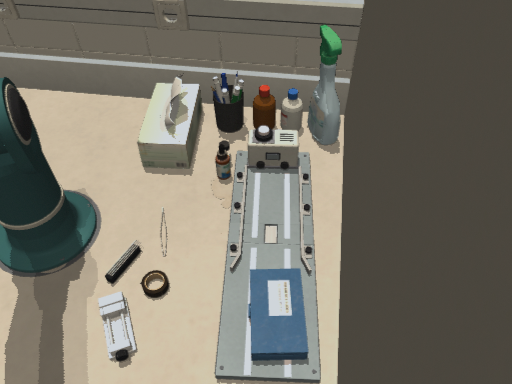

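View pics/top0.png

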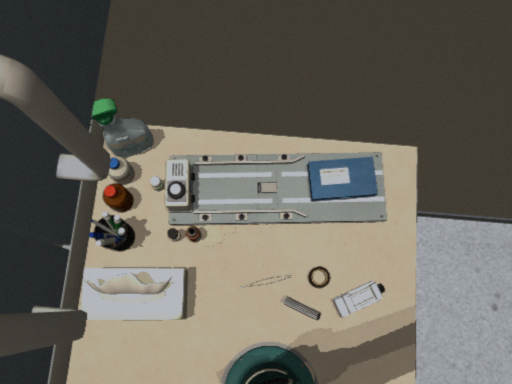

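The side view shows the head at (273,148), the rails left and right of the lane, and the case at (278,312). In the top view the head is at (178,183), the case at (343,179), the vials at (156,184) and (174,234), and the dropper at (193,234).

```bash
python3 - <<'E'
from h import *
for n in("side","top"):
    c=read_camera(n);f=c["frame"];P=pts(c);hsv=cv2.cvtColor(f,cv2.COLOR_BGR2HSV)
    print(n)
    m=(cv2.inRange(hsv,(95,90,30),(125,255,255))>0)
    k,l,st,ce=cv2.connectedComponentsWithStats(m.astype(np.uint8));i=1+np.argmax(st[1:,4]);m=l==i
    cs=cv2.findContours((m*255).astype(np.uint8),0,1)[0];cc=max(cs,key=cv2.contourArea)
    mm=np.zeros(m.shape,np.uint8);cv2.drawContours(mm,[cc],-1,1,-1)
    zt=np.median(P[...,2][mm>0]);print("case area",mm.sum(),"z",zt)
    # top face only: contour rays to top plane
    top=(mm>0)&(abs(P[...,2]-zt)<.008)
    q=P[top][:,:2];r=cv2.minAreaRect((q*1000).astype(np.float32));print("case rect mm",r)
    # deck: z about .022
    z=P[...,2];d=(abs(z-.022)<.007)&(P[...,0]>.45)&(P[...,0]<.85)&(P[...,1]>-.45)&(P[...,1]<.4)&(hsv[...,1]<60)
    k,l,st,ce=cv2.connectedComponentsWithStats(d.astype(np.uint8));i=1+np.argmax(st[1:,4]);d=l==i
    q=P[d][:,:2];print("deck n",d.sum(),"z",np.median(z[d]),cv2.minAreaRect((q*1000).astype(np.float32)))
    t=(z>.085)&(z<.125)&(P[...,0]>.5)&(P[...,0]<.8)&(P[...,1]>.1)&(P[...,1]<.4)
    k,l,st,ce=cv2.connectedComponentsWithStats(t.astype(np.uint8));
    for i in range(1,k):
        if st[i,4]>60:q=P[l==i];print("high",st[i],np.median(q,0),cv2.minAreaRect((q[:,:2]*1000).astype(np.float32)))
    g=cv2.resize(f[140:360,200:340] if n=="side" else f[130:250,150:400],None,fx=2.7 if n=="side" else 3.2,fy=2.7 if n=="side" else 3.2,interpolation=2)
    cv2.imwrite(f"pics/{n}_crop.png",g)
E
```

```text
side
case area 4785 z 0.05557645650804497
case rect mm ((517.6451416015625, -140.54270935058594), (96.00052642822266, 160.99501037597656), 9.217476844787598)
deck n 9295 z 0.02184444916169404 ((502.0872497558594, 19.951934814453125), (155.0334930419922, 542.9478149414062), 5.422776222229004)
high [313  93  27  27 483] [0.5802439  0.36334414 0.10592316] ((583.5095825195312, 378.08819580078125), (53.12253189086914, 66.642822265625), 26.267297744750977)
high [350  96   4 104 258] [0.64006618 0.24151601 0.10679745] ((640.100830078125, 250.27108764648438), (298.1463317871094, 1.0930715799331665), 89.95633697509766)
high [288 130  11  20 191] [0.5109721  0.25239148 0.09530986] ((510.1572570800781, 260.38250732421875), (22.902482986450195, 56.6724853515625), 5.00132942199707)
top
case area 2504 z 0.05627800023291617
case rect mm ((516.7525024414062, -138.51824951171875), (97.85897827148438, 159.6794891357422), 9.255335807800293)
deck n 6103 z 0.02246114660602307 ((504.1638488769531, 19.71307373046875), (151.1902313232422, 541.5379028320312), 4.652892589569092)
high [125 103 125  17 753] [0.63964826 0.25185139 0.10551984] ((639.9971923828125, 250.128662109375), (298.6853942871094, 5.199917793273926), 89.85624694824219)
high [120 118  27  28 366] [0.57085198 0.36754329 0.10745296] ((575.1024169921875, 371.96893310546875), (41.2349853515625, 72.99061584472656), 72.05491638183594)
high [165 159  24  10 195] [0.51011875 0.2610709  0.09572383] ((510.8113708496094, 263.2570495605469), (21.670167922973633, 56.13139724731445), 0.8385884761810303)
```

View pics/top_crop.png

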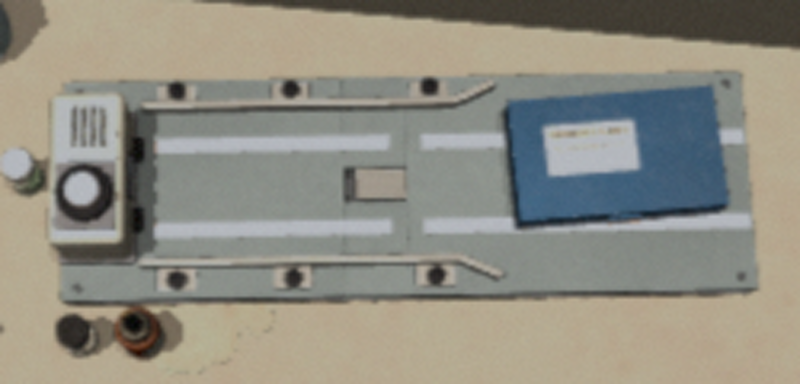

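View pics/side_crop.png

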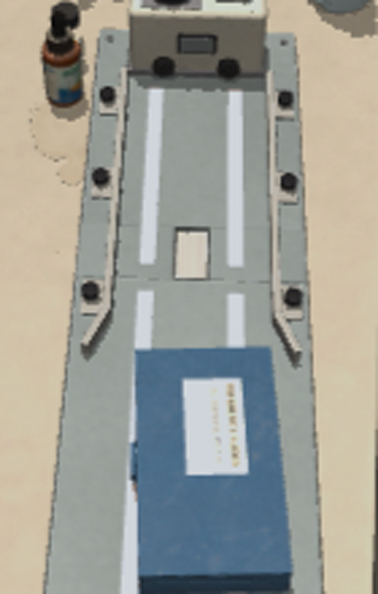

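The crops show the case's tongue on the near (left) side. In the top crop the rails run about (140,103)→(460,100) and (140,262)→(460,258), and the catch is raised at (378,184).

```bash
cat >> h.py <<'E'
def line(q):
    vx,vy,x,y=cv2.fitLine((q*1000).astype(np.float32),cv2.DIST_HUBER,0,.01,.01).ravel()
    if vy<0:vx,vy=-vx,-vy
    return np.degrees(np.arctan2(-vx,vy)),x-vx/vy*y,  # yaw deg, x at y=0
def rays(c,m,z):
    v,u=np.nonzero(m);return np.array([ray(c,a,b,z)[:2] for a,b in zip(u,v)])
E
python3 - <<'E'
from h import *
Y=np.radians(5);R=np.array([[np.cos(Y),np.sin(Y)],[-np.sin(Y),np.cos(Y)]])
for n in("side","top"):
    c=read_camera(n);f=c["frame"];P=pts(c);hsv=cv2.cvtColor(f,cv2.COLOR_BGR2HSV).astype(int);z=P[...,2]
    L=(P[...,:2]-np.array([.503,.02]))@R.T  # approx lane coords
    print(n)
    on=(abs(z-.022)<.006)&(abs(L[...,0])<.1)&(L[...,1]>-.1)&(L[...,1]<.2)
    w=on&(hsv[...,2]>np.median(hsv[...,2][on])+22)&(hsv[...,1]<40)
    k,l,st,_=cv2.connectedComponentsWithStats(w.astype(np.uint8),connectivity=4)
    for i in range(1,k):
        if st[i,4]>80:
            q=rays(c,l==i,.022);print(" stripe",st[i],line(q),q.mean(0))
    for s,name in((-1,"near"),(1,"far")):
        b=(z>.033)&(z<.043)&(abs(L[...,0]-s*.062)<.014)&(L[...,1]>-.035)&(L[...,1]<.19)&(hsv[...,2]>110)
        q=rays(c,b,.038);
        if len(q)>20:
            print(" rail",name,len(q),line(q), "meas z",np.median(z[b]));
    # deck outer edges
    d=(abs(z-.022)<.009)&(abs(L[...,0])<.11)&(abs(L[...,1])<.25)
    e=cv2.Canny(f,60,150)>0
    hue=cv2.morphologyEx(((hsv[...,1]<50)&d).astype(np.uint8),cv2.MORPH_OPEN,np.ones((3,3)))
    k,l,st,_=cv2.connectedComponentsWithStats(hue);q=rays(c,l>0,.022);a=(q-np.array([.503,.02]))@R.T
    lo=[];hi=[]
    for y in np.arange(-.2,.22,.005):
        i=np.abs(a[:,1]-y)<.003
        if i.sum()>10:lo.append(q[i][a[i,0].argmin()]);hi.append(q[i][a[i,0].argmax()])
    print(" edges",line(np.array(lo)),line(np.array(hi)))
E
```

```text
side
 stripe [252 173   9  65 372] (np.float32(5.8127003), np.float32(456.2882)) [0.44478326 0.11365106]
 stripe [284 174   6  65 382] (np.float32(5.228726), np.float32(523.648)) [0.51215319 0.12079538]
 stripe [265 227  12  16 141] (np.float32(-16.53141), np.float32(476.8623)) [0.48732384 0.03586886]
 stripe [250 247   7  22 135] (np.float32(7.404613), np.float32(455.75873)) [ 0.45867415 -0.02228738]
 stripe [284 249   7  20 138] (np.float32(5.4635267), np.float32(524.9342)) [ 0.52629741 -0.01430748]
 rail near 78 (np.float32(5.3252435), np.float32(429.99567)) meas z 0.037595972177457644
 rail far 137 (np.float32(5.4269586), np.float32(555.2036)) meas z 0.037631925776411695
 edges (np.float32(5.8012667), np.float32(402.564)) (np.float32(5.8468237), np.float32(578.8801))
top
 stripe [199 172  73   6 322] (np.float32(5.8699026), np.float32(525.309)) [0.51244415 0.12497004]
 stripe [282 172  25   5 100] (np.float32(7.170903), np.float32(524.47833)) [ 0.52715708 -0.02167705]
 stripe [282 198  30   5 133] (np.float32(4.702494), np.float32(457.148)) [ 0.45985151 -0.03187188]
 stripe [199 199  73   5 327] (np.float32(4.917754), np.float32(454.8182)) [0.44455719 0.12028392]
 rail near 71 (np.float32(4.7738557), np.float32(428.64114)) meas z 0.03763340761266361
 rail far 90 (np.float32(4.7954326), np.float32(553.9167)) meas z 0.03783426255672634
 edges (np.float32(5.885209), np.float32(400.74603)) (np.float32(5.7721353), np.float32(577.2188))
```

```bash
cat >> h.py <<'E'
from scipy.spatial.transform import Rotation as Ro
Y=np.radians(5.8);LO=np.array([.4879,.0248])
LR=np.array([[np.cos(Y),-np.sin(Y)],[np.sin(Y),np.cos(Y)]])
def l2w(x,y):return LO+LR@np.array([x,y])/1000
def w2l(p):return (np.asarray(p)[...,:2]-LO)@LR*1000
def plan(xy,z,yaw):
    "deltas to reach world xy,z with tool x axis at yaw deg, pointing down"
    s=read_state();A=Ro.from_rotvec(s["tcp_rot"]);a=np.radians(yaw)
    B=Ro.from_matrix(np.array([[np.cos(a),np.sin(a),0],[np.sin(a),-np.cos(a),0],[0,0,-1]]))
    d=A.inv().apply(np.array([*xy,z])-s["tcp_pos"])*1000
    print("t",s["time_s"],"F",s["ft_force"].round(2),"tcp lane",w2l(s["tcp_pos"]).round(1),"z",s["tcp_pos"][2].round(4),"w",s["gripper_width"])
    print("turn",(A.inv()*B).as_rotvec().round(4),"shift",d.round(1))
E
python3 - <<'E'
from h import *
plan((.532,-.250),.12,99.2)
c=read_camera("top");P=pts(c)
for v in(20,60,100,120):print([P[v,u].round(2).tolist() for u in(180,260,340,420)])
E
```

```text
t 0.3 F [-0.    0.5  -0.81] tcp lane [-299.9 -597.4] z 0.2309 w 1.003084351586334
turn [-6.0000e-04 -3.0000e-04 -1.3367e+00] shift [ 395.  -214.4  111.1]
[[0.64, 0.22, 0.5], [0.64, 0.09, 0.52], [0.64, -0.04, 0.53], [0.64, -0.16, 0.55]]
[[0.64, 0.23, 0.37], [0.64, 0.08, 0.38], [0.64, -0.06, 0.41], [0.64, -0.2, 0.43]]
[[0.64, 0.26, 0.17], [0.64, 0.08, 0.2], [0.64, -0.09, 0.24], [0.64, -0.25, 0.27]]
[[0.64, 0.28, 0.04], [0.64, 0.07, 0.08], [0.64, -0.12, 0.13], [0.64, -0.29, 0.17]]
```

{"name": "move_arm", "arguments": {"deltas": [[0, 0, -0.16, 49, -27, 13, 0], [0, 0, -0.32, 98, -53, 27, 0], [0, 0, -0.48, 147, -80, 41, 0], [0, 0, -0.65, 197, -107, 55, 0], [0, 0, -0.82, 246, -134, 69, 0], [0, 0, -0.99, 296, -160, 83, 0], [0, 0, -1.16, 345, -187, 97, 0], [0, 0, -1.337, 395, -214, 111, 0]]}}

```text
time_s: 1.35
tcp_pos: [0.5333, -0.2495, 0.1201]
tcp_rot: [2.029, 2.398, -0.0]
ft_force: [0.9, -1.1, 0.9]
gripper_width: 0.501
grip_force: 0.0
```

```bash
python3 - <<'E'
from h import *
plan((.532,-.250),.037,99.2)
E
```

```text
t 1.35 F [ 0.85 -1.15  0.94] tcp lane [  17.5 -277.5] z 0.1201 w 0.5012686842868497
turn [0.0004 0.0006 0.0056] shift [-0.2 -1.4 83.1]
```

{"name": "move_arm", "arguments": {"deltas": [[0, 0, 0, 0, 0, 10, 0], [0, 0, 0, 0, -1, 20, 0], [0, 0, 0, 0, -1, 32, 0], [0, 0, 0, 0, -1, 44, 0], [0, 0, 0, 0, -1, 56, 0], [0, 0, 0, 0, -1, 68, 0], [0, 0, 0.005, 0, -1, 78, 0], [0, 0, 0.005, 0, -1, 83, 0]]}}

```text
time_s: 2.35
tcp_pos: [0.531, -0.2505, 0.0364]
tcp_rot: [-2.041, -2.387, 0.0]
ft_force: [-0.3, -0.1, -0.2]
gripper_width: 0.502
grip_force: 0.0
```

```bash
cat >> h.py <<'E'
def case(show=None):
    out=[]
    for n in("side","top"):
        c=read_camera(n);f=c["frame"];P=pts(c);z=P[...,2];hsv=cv2.cvtColor(f,cv2.COLOR_BGR2HSV)
        if show:cv2.imwrite(f"pics/{show}_{n}.png",f)
        L=w2l(P)
        t=(abs(z-.056)<.006)&(abs(L[...,0])<75)&(L[...,1]>-290)&(L[...,1]<203)
        t&=(cv2.inRange(hsv,(95,80,20),(125,255,255))>0)
        cs=cv2.findContours((t*255).astype(np.uint8),0,1)[0];m=np.zeros(t.shape,np.uint8)
        cv2.drawContours(m,[max(cs,key=cv2.contourArea)],-1,1,-1)
        q=(rays(c,m>0,.056)-LO)@LR*1000
        # side edges: wall lines at own x -46 / +50, per y bin
        r=cv2.minAreaRect(q.astype(np.float32))
        mid=np.median(q,0);ys=np.arange(q[:,1].min()+15,q[:,1].max()-15,3.)
        lo=[];hi=[]
        for y in ys:
            i=abs(q[:,1]-y)<2
            if i.sum()>8:lo.append((np.percentile(q[i,0],2),y));hi.append((np.percentile(q[i,0],98),y))
        lo,hi=np.array(lo),np.array(hi);a=np.polyfit(lo[:,1],lo[:,0],1);b=np.polyfit(hi[:,1],hi[:,0],1)
        yaw=lambda k:-np.degrees(np.arctan(k))
        yc=(np.percentile(q[:,1],1)+np.percentile(q[:,1],99))/2
        print(n,"rect c",np.round(r[0],1),np.round(r[1],1),round(r[2],2),"| edges yaw",yaw(a[0]).round(2),yaw(b[0]).round(2),"x at centre",np.polyval(a,yc).round(1),np.polyval(b,yc).round(1),"y",q[:,1].min().round(1),q[:,1].max().round(1))
E
python3 - <<'E'
from h import *
print(read_state()); case("a")
E
```

```text
{'time_s': 2.35, 'joint_pos': array([ 0.6425208 ,  0.65806308, -0.33949196,  1.85882912,  0.32946371,
        0.68068204,  0.26615111]), 'qd': array([-0.01839888,  0.05169045,  0.02382585,  0.00307035,  0.02598153,
       -0.06319989, -0.019711  ]), 'tau': array([ 1.16828566e-01, -5.36973131e+01, -5.37197560e+00, -1.69810742e+01,
       -1.24577145e-02,  4.41507355e-02, -3.73259354e-06]), 'tcp_pos': array([ 0.53104774, -0.25054056,  0.0364346 ]), 'tcp_rot': array([-2.04103354e+00, -2.38714372e+00,  3.74985252e-04]), 'ft_force': array([-0.29155883, -0.06180224, -0.21626656]), 'ft_torque': array([0.00379942, 0.01699013, 0.04695454]), 'grip_force': 0.0, 'gripper_width': 0.5024398753675413}Traceback (most recent call last):
  File "<stdin>", line 2, in <module>
  File "h.py", line 46, in case
    lo,hi=np.array(lo),np.array(hi);a=np.polyfit(lo[:,1],lo[:,0],1);b=np.polyfit(hi[:,1],hi[:,0],1)
                                                 ~~^^^^^
IndexError: too many indices for array: array is 1-dimensional, but 2 were indexed
```

View pics/a_side.png

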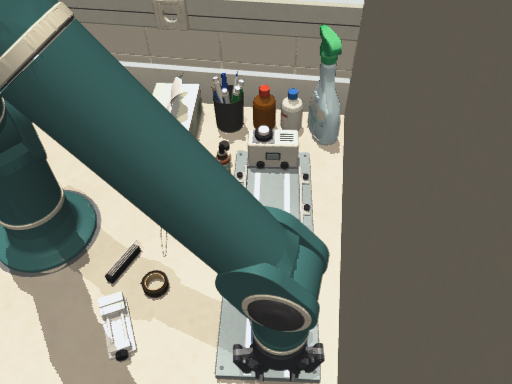

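The side view is blocked by the arm over the case, and the gripper sits behind it at about (278,358). I'll use the top camera.

```bash
sed -i 's/def case(show=None):/def case(show=None,cams=("side","top")):/; s/    for n in("side","top"):$/    for n in cams:/' h.py
python3 - <<'E'
from h import *
case("b",("top",))
E
```

```text
top rect c [  11.6 -165.2] [ 98.5 160.2] 3.44 | edges yaw 3.57 3.37 x at centre -32.4 58.0 y -246.7 -83.0
```

View pics/b_top.png

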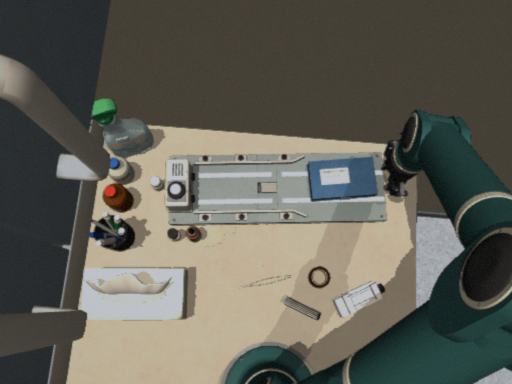

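The top view is clear. The case is at (343,179), and the gripper stands behind it at (393,168) without touching it.

{"name": "move_arm", "arguments": {"deltas": [[0, 0, 0, 6, 0, 0, 0], [0, 0, 0, 12, 0, 0, 0], [0, 0, 0, 17, 0, 0, 0], [0, 0, 0, 22, 0, 0, 0], [0, 0, 0, 27, 0, 0, 0], [0, 0, 0, 33, 0, 0, 0], [0, 0, 0, 40, 0, 0, 0], [0, 0, 0, 47, 0, 0, 0]]}}

```text
time_s: 3.45
tcp_pos: [0.5243, -0.2043, 0.0376]
tcp_rot: [2.041, 2.387, -0.0]
ft_force: [1.1, -4.5, 2.0]
gripper_width: 0.502
grip_force: 2.6
```

```bash
python3 - <<'E'
from h import *
plan(l2w(11,-231),.0365,99.2)
case("c",("top",))
E
```

```text
t 3.45 F [ 1.07 -4.5   1.96] tcp lane [  13.  -231.6] z 0.0376 w 0.5022154466083818
turn [ 0.0006  0.0008 -0.0048] shift [ 0.7 -2.   1.1]
top rect c [  11.1 -140. ] [ 98.1 163.1] 2.87 | edges yaw 2.87 3.26 x at centre -33.0 57.2 y -220.5 -57.6
```

{"name": "move_arm", "arguments": {"deltas": [[0, 0, 0, 8, 0, 0, 0], [0, 0, 0, 16, 0, 0, 0], [0, 0, 0, 24, 0, 0, 0], [0, 0, 0, 32, 0, 0, 0], [0, 0, 0, 40, 0, 0, 0], [0, 0, 0, 48, 0, 0, 0], [0, 0, 0, 55, 0, 0, 0], [0, 0, 0, 60, 0, 0, 0]]}}

```text
time_s: 4.5
tcp_pos: [0.5148, -0.1452, 0.0375]
tcp_rot: [2.041, 2.387, -0.0]
ft_force: [1.5, -6.6, 2.2]
gripper_width: 0.506
grip_force: 3.0
```

```bash
python3 - <<'E'
from h import *
plan(l2w(7.5,-131),.0365,98.9)
case("d",("top",))
f=cv2.imread("pics/d_top.png");cv2.imwrite("pics/d2.png",cv2.resize(f[130:250,150:400],None,fx=3.2,fy=3.2,interpolation=2))
E
```

```text
t 4.5 F [ 1.5  -6.57  2.18] tcp lane [   9.6 -171.9] z 0.0375 w 0.5060440411013241
turn [0.0003 0.0008 0.0005] shift [40.9  0.1  0.9]
top rect c [  7.6 -79.6] [ 98.6 160.4] 2.82 | edges yaw 2.66 2.76 x at centre -36.4 53.9 y -160.9 1.5
```

View pics/d2.png

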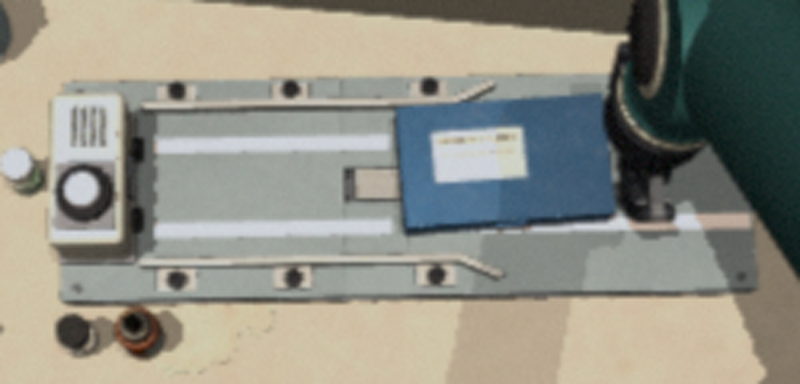

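{"name": "move_arm", "arguments": {"deltas": [[0, 0, 0, 8, 0, 0, 0], [0, 0, 0, 16, 0, 0, 0], [0, 0, 0, 24, 0, 0, 0], [0, 0, 0, 32, 0, 0, 0], [0, 0, 0.005, 40, -0.4, 0, 0], [0, 0, 0.009, 48, -0.8, 0, 0], [0, 0, 0.014, 56, -1.1, 0, 0], [0, 0, 0.018, 63, -1.4, 0, 0]]}}

```text
time_s: 5.55
tcp_pos: [0.5035, -0.0833, 0.0375]
tcp_rot: [2.063, 2.368, -0.001]
ft_force: [1.5, -6.5, 3.0]
gripper_width: 0.5
grip_force: 3.0
```

```bash
python3 - <<'E'
from h import *
plan(l2w(0.5,-40),.0365,95.8)
case("e",("top",))
E
```

```text
t 5.55 F [ 1.47 -6.47  3.04] tcp lane [   4.6 -109.1] z 0.0375 w 0.5003251597665197
turn [-0.      0.0008  0.0361] shift [69.2 -1.6  0.9]
top rect c [  4.2 -17.2] [ 99.6 158.7] 1.89 | edges yaw 1.89 1.69 x at centre -40.1 51.1 y -97.2 62.6
```

{"name": "move_arm", "arguments": {"deltas": [[0, 0, 0.005, 8, -0.4, 0, 0], [0, 0, 0.009, 16, -0.7, 0, 0], [0, 0, 0.013, 24, -1.0, 0, 0], [0, 0, 0.018, 33, -1.3, 0, 0], [0, 0, 0.022, 42, -1.5, 0, 0], [0, 0, 0.027, 51, -1.7, 0, 0], [0, 0, 0.032, 60, -1.8, 0, 0], [0, 0, 0.036, 68, -1.8, 0, 0]]}}

```text
time_s: 6.6
tcp_pos: [0.4921, -0.0167, 0.0374]
tcp_rot: [2.106, 2.331, -0.002]
ft_force: [0.5, -6.2, 4.0]
gripper_width: 0.498
grip_force: 3.5
```

```bash
python3 - <<'E'
from h import *
plan(l2w(0.5,29),.0365,95.8)
case("f",("top",))
E
```

```text
t 6.6 F [ 0.53 -6.19  4.04] tcp lane [ -0.  -41.7] z 0.0374 w 0.49778447468205717
turn [-0.0008  0.0012 -0.0002] shift [70.7  0.5  0.8]
top rect c [ 2.7 50.2] [158.8  98. ] 88.99 | edges yaw 0.39 -1.06 x at centre -41.0 50.0 y -28.8 129.0
```

{"name": "move_arm", "arguments": {"deltas": [[0, 0, 0, 8, 0, 0, 0], [0, 0, 0, 16, 0, 0, 0], [0, 0, 0, 24, 0, 0, 0], [0, 0, 0, 32, 0, 0, 0], [0, 0, 0, 40, 0, 0, 0], [0, 0, 0, 48, 0, 0, 0], [0, 0, 0, 54, 0, 0, 0], [0, 0, 0, 59, 0, 0, 0]]}}

```text
time_s: 7.65
tcp_pos: [0.4861, 0.0416, 0.0374]
tcp_rot: [2.106, 2.33, -0.003]
ft_force: [1.3, -7.3, 5.9]
gripper_width: 0.5
grip_force: 3.9
```

```bash
python3 - <<'E'
from h import *
plan(l2w(0.5,29),.0365,95.8)
case("g",("top",))
E
```

```text
t 7.65 F [ 1.34 -7.3   5.85] tcp lane [-0.1 16.9] z 0.0374 w 0.5004044623611954
turn [-0.0012  0.0017 -0.0002] shift [12.1  0.6  0.9]
top rect c [  3.6 108.8] [ 98.3 157.8] 0.23 | edges yaw -0.2 -7.43 x at centre -41.0 46.8 y 29.7 187.9
```

Last stretch: slow, in 1.5 mm rows.

{"name": "move_arm", "arguments": {"deltas": [[0, 0, 0, 1.5, 0, 0, 0], [0, 0, 0, 3, 0, 0, 0], [0, 0, 0, 4.5, 0, 0, 0], [0, 0, 0, 6, 0, 0, 0], [0, 0, 0, 7.5, 0, 0, 0], [0, 0, 0, 9, 0, 0, 0], [0, 0, 0, 10, 0, 0, 0], [0, 0, 0, 10, 0, 0, 0]]}}

```text
time_s: 8.7
tcp_pos: [0.485, 0.0513, 0.0374]
tcp_rot: [2.107, 2.33, -0.003]
ft_force: [0.8, -7.0, 4.9]
gripper_width: 0.5
grip_force: 3.6
```

```bash
python3 - <<'E'
from h import *
plan(l2w(0.5,29),.0365,95.8)
E
```

```text
t 8.7 F [ 0.83 -6.95  4.87] tcp lane [-0.2 26.7] z 0.0374 w 0.5000899845407611
turn [-0.0013  0.0016 -0.0004] shift [2.3 0.7 0.9]
```

{"name": "move_arm", "arguments": {"deltas": [[0, 0, 0, 0.8, 0, 0, 0], [0, 0, 0, 1.6, 0, 0, 0], [0, 0, 0, 2.4, 0, 0, 0], [0, 0, 0, 3.2, 0, 0, 0], [0, 0, 0, 4, 0, 0, 0], [0, 0, 0, 4, 0, 0, 0], [0, 0, 0, 4, 0, 0, 0], [0, 0, 0, 4, 0, 0, 0]]}}

```text
time_s: 9.7
tcp_pos: [0.4849, 0.0517, 0.0374]
tcp_rot: [2.107, 2.326, -0.009]
ft_force: [2.7, -15.7, 6.8]
gripper_width: 0.497
grip_force: 8.0
```

Only 0.4 mm of travel while the force rose to 16 N, so the case is on the buffers. Backing off.

{"name": "move_arm", "arguments": {"deltas": [[0, 0, 0, -2, 0, 0, 0], [0, 0, 0, -8, 0, 0, 0], [0, 0, 0, -16, 0, 0, 0], [0, 0, 0, -25, 0, 0, 0], [0, 0, 0, -32, 0, -20, 0], [0, 0, 0, -36, 0, -55, 0], [0, 0, 0, -36, 0, -95, 0.5], [0, 0, 0, -36, 0, -135, 1]]}}

```text
time_s: 10.7
tcp_pos: [0.4882, 0.0208, 0.1732]
tcp_rot: [-2.105, -2.331, 0.0]
ft_force: [0.8, 0.6, 0.0]
gripper_width: 0.081
grip_force: 0.0
```

```bash
python3 - <<'E'
from h import *
case("i",("top",))
c=read_camera("side");f=c["frame"];g=read_camera("top")["frame"]
a=cv2.resize(f[110:300,190:350],None,fx=2.5,fy=2.5,interpolation=2);b=cv2.resize(g[140:230,150:300],(395,475*395//760+0),interpolation=2)
b=cv2.copyMakeBorder(b,0,475-b.shape[0],0,0,0);cv2.imwrite("pics/i2.png",np.hstack([a,b]))
for n in("side","top"):
    c=read_camera(n);P=pts(c);L=w2l(P);z=P[...,2];hsv=cv2.cvtColor(c["frame"],cv2.COLOR_BGR2HSV)
    # key: bright white inside head-top zone
    k=(abs(L[...,0]+22)<25)&(abs(L[...,1]-236)<28)&(z>.09)
    w=k&(hsv[...,2]>170)&(hsv[...,1]<40)&(z>.1);d=k&(hsv[...,2]<70)
    for nm,m in(("white",w),("dark",d)):
        if m.sum()>5:
            zz=np.median(z[m]);print(n,nm,m.sum(),zz,np.median(P[m],0),w2l(rays(c,m,zz).mean(0)))
    h=(abs(L[...,0])<70)&(abs(z-.096)<.004)&(abs(L[...,1]-236)<40)
    if h.sum():print("head",np.percentile(L[h],[1,99],axis=0).round(1).tolist())
E
```

```text
top rect c [  3.9 119. ] [160.1  98. ] 88.99 | edges yaw -0.3 0.28 x at centre -40.8 49.7 y 39.5 199.7
head [[-56.5, 208.9], [56.8, 255.8]]
top white 89 0.11897932489808465 [0.4423135  0.25638559 0.11897932] [-21.5364177  235.22389145]
top dark 101 0.10967016698742775 [0.43534199 0.24702895 0.10967017] [-26.44958404 229.74971872]
head [[-55.9, 207.7], [56.1, 262.1]]
```

View pics/i2.png

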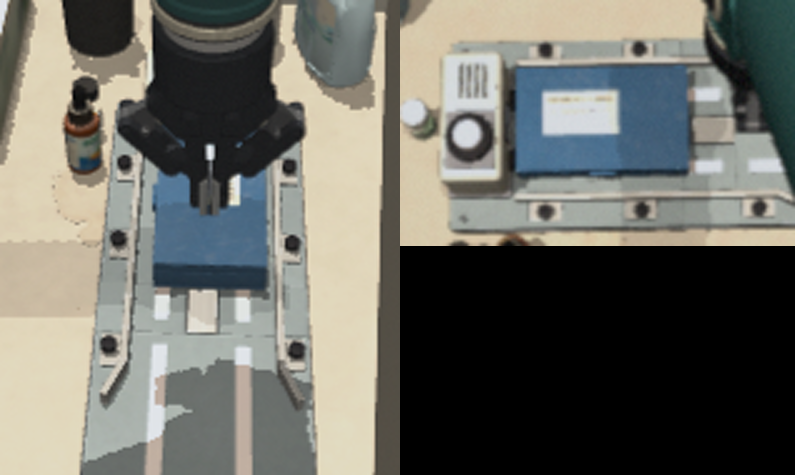

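Case is between the rails against the head (side crop, rear edge at about (210,270)), the catch plate shows behind it at (202,310), and the key is at (470,137). Checking the catch's height profile and planning the press.

```bash
python3 - <<'E'
from h import *
Z={}
for n in("side","top"):
    c=read_camera(n);P=pts(c);L=w2l(P)
    for y in(-15,0,8,16,24,32):
        m=(abs(L[...,0])<8)&(abs(L[...,1]-y)<3)&(P[...,2]<.04);print(n,y,m.sum(),(P[m][:,2].mean()*1000).round(2) if m.any() else None)
plan((.4425,.2565),.140,95.8)
E
```

```text
side -15 21 21.91
side 0 20 22.63
side 8 18 24.45
side 16 20 25.11
side 24 22 27.52
side 32 12 27.96
top -15 0 None
top 0 15 22.71
top 8 17 24.19
top 16 17 26.84
top 24 13 26.04
top 32 12 28.07
t 11.05 F [1.32 0.05 0.1 ] tcp lane [-0.7 -4. ] z 0.171 w 0.001109649104653931
turn [-0.0027 -0.0004  0.0007] shift [239.1 -20.8  31.1]
```

```bash
python3 - <<'E'
from h import *
c=read_camera("top");P=pts(c);z=P[...,2]
m=(z>.13)&(z<1.1)&(np.hypot(P[...,0]-.4425,P[...,1]-.2565)<.2)&(P[...,0]<.63)&(P[...,1]>.15)
print(m.sum(),P[m].min(0) if m.any() else"",P[m].max(0) if m.any() else"")
v=P[110:130,50:75].reshape(-1,3);print(np.median(v,0)); print(P[165,82])
E
```

```text
18452 [0.25333975 0.1566313  0.13000617] [0.59595998 0.43364889 1.0606778 ]
[0.2726714  0.15754379 1.01736721]
[0.27422881 0.17632428 0.93437641]
```

{"name": "move_arm", "arguments": {"deltas": [[0, 0, 0, 15, -2, 0, 1], [0, 0, 0, 35, -4, 0, 1], [0, 0, 0, 55, -6, 0, 1], [0, 0, 0, 75, -8, 0, 1], [0, 0, 0, 95, -10, 0, 1], [0, 0, 0, 110, -12, 0, 1], [0, 0, 0, 118, -12, 0, 1], [0, 0, 0, 120, -12, 0, 1]]}}

```text
time_s: 12.1
tcp_pos: [0.4644, 0.1395, 0.1721]
tcp_rot: [-2.104, -2.332, 0.0]
ft_force: [-0.7, -0.2, 1.0]
gripper_width: -0.001
grip_force: 0.0
```

```bash
python3 - <<'E'
from h import *
plan((.4425,.2565),.130,95.8)
E
```

```text
t 12.1 F [-0.66 -0.21  1.04] tcp lane [-11.8 116.5] z 0.1721 w -0.0007136977288063116
turn [-0.0003  0.0001  0.0014] shift [118.7  -9.8  42.1]
```

{"name": "move_arm", "arguments": {"deltas": [[0, 0, 0, 15, -1, 0, 1], [0, 0, 0, 35, -3, 0, 1], [0, 0, 0, 60, -5, 0, 1], [0, 0, 0, 85, -7, 5, 1], [0, 0, 0, 105, -9, 15, 1], [0, 0, 0, 116, -10, 28, 1], [0, 0, 0, 119, -10, 38, 1], [0, 0, 0, 119, -10, 42, 1]]}}

```text
time_s: 13.1
tcp_pos: [0.4422, 0.2557, 0.1293]
tcp_rot: [-2.106, -2.331, 0.003]
ft_force: [-0.5, -0.8, -1.2]
gripper_width: 0.001
grip_force: 0.0
```

```bash
python3 - <<'E'
from h import *
plan((.4425,.2565),.115,95.8)
c=read_camera("side");P=pts(c);L=w2l(P);z=P[...,2];f=c["frame"]
cv2.imwrite("pics/k.png",cv2.resize(f[60:220,190:350],None,fx=3,fy=3,interpolation=2))
E
```

```text
t 13.1 F [-0.48 -0.82 -1.17] tcp lane [-22.2 234.4] z 0.1293 w 0.001114835322943253
turn [-0.0014  0.0009  0.0002] shift [ 0.7  0.4 14.3]
```

View pics/k.png

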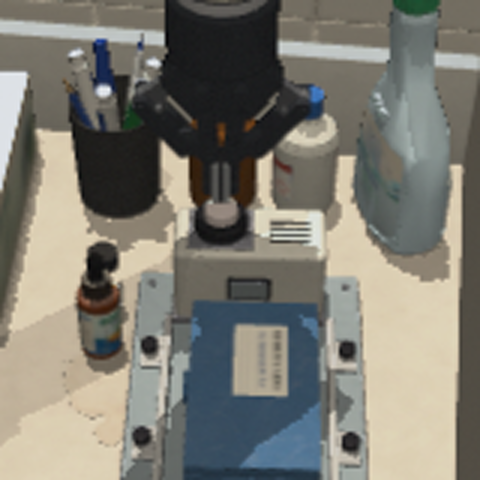

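The shut fingertips stand right over the key at (220,210). Pressing.

{"name": "move_arm", "arguments": {"deltas": [[0, 0, 0, 1, 0, 4, 1], [0, 0, 0, 1, 0, 7, 1], [0, 0, 0, 1, 0, 9, 1], [0, 0, 0, 1, 0, 11, 1], [0, 0, 0, 1, 0, 13, 1], [0, 0, 0, 1, 0, 14, 1], [0, 0, 0, 1, 0, 15, 1], [0, 0, 0, 1, 0, 15, 1]]}}

```text
time_s: 14.15
tcp_pos: [0.4424, 0.2574, 0.1153]
tcp_rot: [2.105, 2.332, 0.0]
ft_force: [-0.4, -1.3, 2.4]
gripper_width: -0.0
grip_force: 1.5
```

{"name": "move_arm", "arguments": {"deltas": [[0, 0, 0, 0, 0, 0.5, 1], [0, 0, 0, 0, 0, 1, 1], [0, 0, 0, 0, 0, 1.5, 1], [0, 0, 0, 0, 0, 2, 1], [0, 0, 0, 0, 0, 2.5, 1], [0, 0, 0, 0, 0, 3, 1], [0, 0, 0, 0, 0, 3.5, 1], [0, 0, 0, 0, 0, 3.5, 1]]}}

```text
time_s: 15.15
tcp_pos: [0.4425, 0.2575, 0.1137]
tcp_rot: [2.104, 2.331, -0.0]
ft_force: [-5.5, -5.1, 22.0]
gripper_width: 0.004
grip_force: 10.8
```

The TCP stopped at z = 0.1137 with 22 N, so the key is bottomed. Retreating straight up.

{"name": "move_arm", "arguments": {"deltas": [[0, 0, 0, 0, 0, -4, 1], [0, 0, 0, 0, 0, -10, 1], [0, 0, 0, 0, 0, -20, 1], [0, 0, 0, 0, 0, -35, 1], [0, 0, 0, 0, 0, -50, 1], [0, 0, 0, -10, 0, -65, 1], [0, 0, 0, -20, 0, -75, 1], [0, 0, 0, -20, 0, -75, 1]]}}

```text
time_s: 16.15
tcp_pos: [0.4452, 0.2363, 0.1876]
tcp_rot: [2.107, 2.328, 0.002]
ft_force: [0.3, -0.2, -0.3]
gripper_width: -0.002
grip_force: 0.0
```

```bash
python3 - <<'E'
from h import *
case("z",("side",))
c=read_camera("side");P=pts(c);L=w2l(P)
for y in(-15,8,24,32):
    m=(abs(L[...,0])<8)&(abs(L[...,1]-y)<3)&(P[...,2]<.04);print(y,(P[m][:,2].mean()*1000).round(2))
print(read_state()["ft_force"],read_state()["tcp_pos"])
E
```

```text
side rect c [  3.5 115.5] [ 97.2 164.4] 0.11 | edges yaw -0.21 0.14 x at centre -38.9 48.9 y 33.4 197.6
-15 21.79
8 24.38
24 26.62
32 27.94
[ 0.3485199   0.09103798 -0.04008874] [0.44433343 0.23706132 0.18664638]
```

```bash
python3 -c "
from plant import *
print(job_done())"
```

```text
the job is handed in; nothing more can be done
None
```

The job is handed in, with no verdict returned: the case rests against the reader head's buffers, the catch measured up behind it, the read key was pressed to its stop, and the arm finished clear of everything.

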